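Set the test kiln for its drying run

ROBOT

A 6-joint arm with a two-finger parallel gripper is mounted at the origin on the work surface. World frame = base frame: x ahead of the robot, y to its left, z up, the work surface at z = 0. Lengths are in m, angles in degrees, forces in N, time in s.
With the tool pointing down it reaches from about 0.375 to 0.925 m from the base axis. Payload 5.7 kg.
Tool frame: the origin (TCP) lies midway between the tips of the shut fingers; the grasp point (between the pads) lies 19 mm behind it; z points along the fingers, y is the line along which they close (so a half turn about z gives the same grasp; the last joint's range is limited). The gripper opens to 85 mm and grips with 20 to 120 N. Pads are 22 mm wide; open, the fingers measure 114 mm over their backs; the gripper's body (76 mm by 85 mm) begins 54 mm behind the grasp point. The pads swing forward as they close: fully open they stand 13 mm farther back than shut.
Start: joints at [-71.339, 20.558, 86.54, -0, 72.909, -6.595], TCP at [0.256, -0.543, 0.231] pointing down, gripper open.
Joint ranges: [-170.27, 170.27], [-57.76, 135], [12.27, 136.19], [-55.21, 235.2], [11.17, 155.16], [-170.74, 170.74]. Speed limits (degrees/s): [136.94, 136.94, 180, 180, 180, 180].

INTERFACE

Orientations are given as a 3x3 rotation matrix whose columns are the frame's x, y, z axes.
In Python, from rig import ctrl, cams, workorder gives the robot as it stands. The module is installed in compiled form; this text tells all that it offers.
- The arm moves only by the tool move_arm, never from a script. Its argument "motion" is a list of rows, each a list of 7 numbers: the shift along the tool's x, y, z each as a share of 30 mm, from -1 to 1, then the turn, a rotation vector about the tool's x, y, z each as a share of 4 degrees, from -1 to 1, then the opening, from -1 (shut) to 1 (fully open). In form: [[tx, ty, tz, wx, wy, wz, claw], ...]. A call has exactly 5 rows; each row shifts and turns the commanded pose from where the row before left it, along the tool's axes as they then stand; what a row does not reach is not made up. A row lasts 1/8 s, in which the tool goes at most 62.5 mm and 10.7 degrees, less where a joint would pass 70% of its speed; a pose out of reach is approached as far as the arm can. A call with a number of a shift or a turn outside -1 to 1 is refused whole. A call with a gripper value outside its range is refused whole. The fingers move at their own pace and stop on an object; the grip force is fixed at half the most. Time passes only in rows, so rows that do not move let the fingers close, or fill a call up. It gives the time, the measured TCP pose, the force, the opening and the grip force at its end, in the units of the state.
- ctrl.read_state(): the state, without advancing time (a new reading comes with each control period).
- cams.camera(name): name is "side" or "top"; returns a dict with "img" (420x560x3 uint8, blue, green, red), "fx", "fy", "cx", "cy" (pixels), "distortion" ([k1, k2, p1, p2, k3] as OpenCV has them; the pictures are not rectified), "xyz" and "attitude" of the camera in the world. Camera axes: x right, y down, z forward; pixel columns grow to the right and rows downward; lengths in m; the calibration is good to about 2 mm. A picture is of the moment at which its call begins. There is no depth.
- workorder.close_job(): hands the job in; it is judged then, once.
The state is a dict: "t": time; "qpos": joint angles; "joint_vel": joint speeds; "joint_efforts": joint torques, N m; "position": TCP position; "eef_rot": TCP orientation; "contact_force": force on the tool from outside, world axes, zero at the start; "moment": the same for the moment, N m; "width": finger opening in m; "finger_force": force on a finger pad.
Only numpy, scipy, OpenCV 4.12 (cv2) and the standard library are available. Lean on these libraries where they do the work, as an engineer would, in place of code of your own. Each camera call takes 0.05 s, during which the arm holds its last target. There are 200 camera calls.

TASK

Get the small test kiln ready for tonight's drying run: turn the black knob on its side control box until the pointer lines up with the one long bar mark on the dial, and raise the lid to about 20 degrees, where it stays by itself so that moisture can escape. Leave the jars, pots, tiles and other things on the bench where they are.

Things in the scene. Friction and masses are not known exactly. Their poses are not given: they have to be found in the camera images.
- kiln: Bench-top test kiln, fixed: octagonal steel-jacketed body 280 mm across flats, rim 185 mm above the bench (shut lid's top 222 mm). Origin on the bench under its centre; -x is its front, +y its left; yaw within 0.25 rad. On its right hangs a grey control box (y -325 to -175, x -205 to -25 mm) whose top slopes down to the front by 20 degrees.
- dial_centre (a point): Centre of the dark dial plate (176 mm up the slope by 140 mm) on the control box's sloping top: on the knob's axis, on the plate's surface, 115 mm before and 250 mm right of the kiln's centre, 153 mm above the bench. Axes: x up the slope (away from the front), y to the kiln's left, z out of the plate = the knob's axis, leaning 20 degrees from vertical towards the front.
- dial_mark (a point): Middle of the long white bar mark (26 by 8 mm, radial, centred 60 mm from the knob's axis) on the dial plate: the only bar; the other marks are a ring of round dots. It lies up the slope and to the left of the knob. Axes as dial_centre.
- knob_top (a point): Middle of the knob's top, on its axis, 37 mm out from the plate's surface. Black knob: a round skirt (66 mm diameter, top 11 mm out) with a straight grip bar 16 mm wide across it, 11 to 37 mm out. The bar's blunt end is 29 mm from the axis, its pointed end 42 mm; a white line marks the pointed half. Axes: x along the bar to the pointed end, z out along the knob's axis.
- knob (a joint): Knob angle, rad, growing clockwise as seen from above, stops at 0 and 4.712. At 0 the pointer points down the slope and left (135 degrees counter-clockwise from straight up the slope); at 1.40 it points at the bar mark. Starts between 2.6 and 4.4. Stiff: about 0.12 N m (some 4 N at the bar's end); stays where it is left; can be pushed by the bar's side or gripped.
- kiln_lid: The kiln's lid, origin in the middle of its handle: a level round wooden bar, 16 mm thick, 120 mm long, along the kiln's y axis, 50 mm before the lid's edge (42 mm gap behind it, free below). Shut, the bar is 205 mm above the bench, 190 mm before the kiln's centre. Axes as the kiln's, tilting with the lid: z leans back from vertical by the opening angle.
- lid_front (a point): Middle of the lid's top front edge: 52 mm behind the handle bar's middle and 17 mm above it when shut; axes as the lid's. The lid is an octagonal slab 37 mm thick, about 0.8 kg, hinged along the kiln's y axis 345 mm behind and 20 mm below the shut bar. It starts 0 to 3.5 degrees open; at 20 the bar is 117 mm higher. Stiff: 8 to 12 N at the bar raise it, it stays where left, 1 to 4 N down lower it.
- glaze_jar: Jar of glaze, 72 mm diameter, 85 mm high, standing on the bench in front of the control box; origin under its centre. Not to be moved.
- kiln_post: Upright firebrick tube, 48 mm diameter, 76 mm high, on the bench at the kiln's front left; origin under its centre. Not to be moved.
- mixing_bowl: Plastic bowl, 170 mm wide, 75 mm high; origin under its centre. Not to be moved.
- plaster_mould: Round white plaster mould, 120 mm wide, 65 mm high; origin under its centre. Not to be moved.
- glaze_tub: White lidded tub, 116 mm wide, 115 mm high; origin under its centre. Not to be moved.
- brush_pot: White pot holding brushes, 84 mm wide, 230 mm high over the brushes; origin under its centre. Not to be moved.
- test_tiles: Stack of four test tiles, 100 by 70 by 28 mm; origin under its centre. Not to be moved.

How it is judged (in metres and radians):
At the end, for the whole second after the job is handed in: The knob's pointer is within 0.14 rad (8 degrees) of the bar mark (joint 1.26 to 1.54), and the lid stands still by itself at 20 degrees, give or take 5 (tilt 0.262 to 0.436 rad) (value of joint knob between 1.26 and 1.54 rad and angle between kiln_lid's own z axis and vertical between 0.262 and 0.436 rad and angular speed of kiln_lid below 0.05 rad/s); the robot touches nothing.
It fails at once if any of the jar, post, bowl, mould, tub, brush pot or tiles is moved more than 30 mm (distance of any of glaze_jar, kiln_post, mixing_bowl, plaster_mould, glaze_tub, brush_pot, test_tiles from where it was at the start of the episode above 0.03 m).
It also fails if it takes over 56 s, if anything falls off the work surface, if the arm or the gripper's body presses on something with over 40 N, if the wrist force passes 120 N, or if a joint passes its speed limit or range.

## Working session

There is one attempt and no reset: what is moved stays moved. The work goes in short steps, Python scripts to look and compute and a tool call to move; the robot and the scene stay as the last step left them, time stands still between calls to the robot, and variables do not carry over. Pictures are saved under pics/ and viewed, at most 10 in all, crops included, and the job is handed in when it is done.

Besides the shell and the picture viewer there is one more tool, called after "Emit:" as name([rows], argument=value, ...), one row to a line, values as JSON. move_arm: Moves the arm, as the interface text tells. Shift numbers are shares of 30 mm and turn numbers shares of 4 degrees, none past 1 either way. Its arguments: {"type":"object","properties":{"motion":{"type":"array","items":{"type":"array","items":{"type":"number","minimum":-1,"maximum":1}}}},"required":["motion"]}

```bash
mkdir -p pics
python3 - <<'E'
from rig import ctrl,cams
import cv2,numpy as np
for n in("side","top"):
    c=cams.camera(n); cv2.imwrite(f"pics/{n}0.png",c["img"]); print(n,{k:(np.round(v,4).tolist()) for k,v in c.items() if k!="img"})
print(ctrl.read_state())
E
```

```text
side {'fx': 432.1249, 'fy': 432.1249, 'cx': 281.9478, 'cy': 213.6822, 'distortion': [-0.018, 0.0, 0.0, 0.0, 0.0], 'xyz': [0.2693, 1.177, 1.2457], 'attitude': [[-0.977, -0.1277, 0.1711], [-0.2126, 0.6529, -0.727], [-0.0189, -0.7466, -0.665]]}
top {'fx': 500.9135, 'fy': 500.9135, 'cx': 285.1392, 'cy': 197.266, 'distortion': [0.0611, 0.0, 0.0, 0.0, 0.0], 'xyz': [0.2718, -0.001, 1.6992], 'attitude': [[0.0165, -0.9868, 0.1612], [-0.9999, -0.0166, 0.0003], [0.0024, -0.1611, -0.9869]]}
{'t': 0.1, 'qpos': array([-7.13402977e+01,  2.05951512e+01,  8.65944692e+01,  1.91622444e-04,
        7.29103039e+01, -6.59507619e+00]), 'joint_vel': array([-0.03612049, -0.14365275, -0.20473654, -0.06284831, -0.07287349,
       -0.00279686]), 'joint_efforts': array([ 3.08217668e-04, -5.28654921e+01, -2.79347241e+01, -1.03646271e-04,
        5.07902820e-03, -3.17274356e-06]), 'position': array([ 0.25577089, -0.54204413,  0.23051253]), 'eef_rot': array([[ 9.04420044e-01,  4.26642798e-01, -5.54960259e-04],
       [ 4.26643110e-01, -9.04418555e-01,  1.65335609e-03],
       [ 2.03476112e-04, -1.73209836e-03, -9.99998479e-01]]), 'contact_force': array([-0.23999488, -0.28731521, -0.76915995]), 'moment': array([-0.01000312,  0.00255986,  0.05941858]), 'finger_force': 0.0, 'width': 0.08541398576834144}
```

View pics/side0.png

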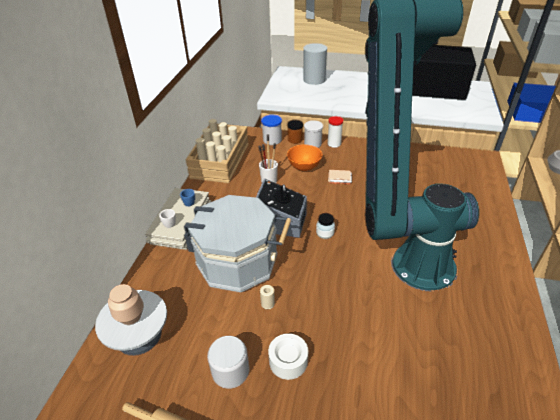

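View pics/top0.png

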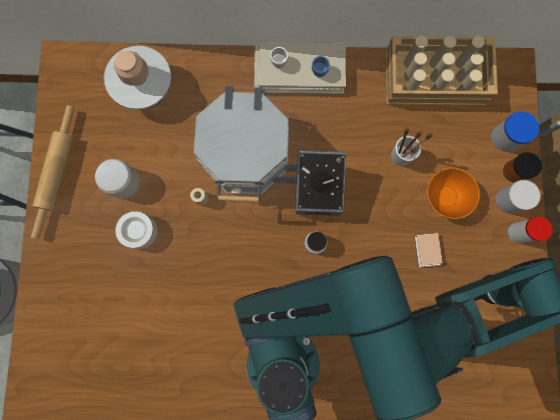

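Side view: the kiln is at about (233,240), the control box at (285,205) and the handle at (285,232). Top view: lid at (241,138), handle bar at (238,198), dial at (320,182), jar at (316,242). Next I crop the top view.

Run:
```python
import cv2
t=cv2.imread("pics/top0.png");s=cv2.imread("pics/side0.png")
a=cv2.resize(t[145:220,285:355],None,fx=7,fy=7,interpolation=cv2.INTER_CUBIC)
b=cv2.resize(t[170:220,205:275],None,fx=4,fy=4,interpolation=cv2.INTER_CUBIC)
import numpy as np
o=np.zeros((525,780,3),np.uint8);o[:525,:490]=a;o[:200,495:775]=b
d=cv2.resize(s[175:245,250:320],None,fx=4,fy=4,interpolation=cv2.INTER_CUBIC);o[210:490,495:775]=d
cv2.imwrite("pics/c1.png",o)
```

```text
(no output)
```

View pics/c1.png

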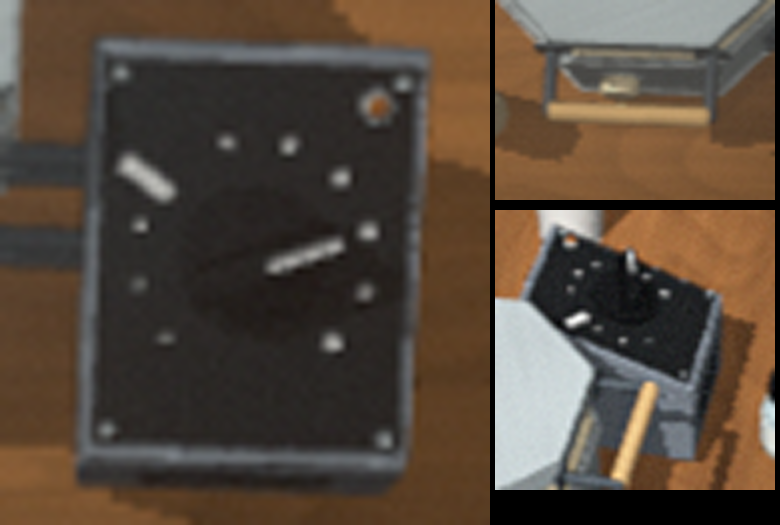

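The crop shows the white bar mark at upper left (306,170.3), the pointer line from (323.6,183.1) to (333.9,179.7), and the handle ends at top-view pixels (218.8,198) and (258.5,199).

```bash
cat > h.py <<'E'
import numpy as np,cv2
CAL={'side':dict(f=432.1249,c=(281.9478,213.6822),k=-0.018,p=[0.2693,1.177,1.2457],R=[[-0.977,-0.1277,0.1711],[-0.2126,0.6529,-0.727],[-0.0189,-0.7466,-0.665]]),
'top':dict(f=500.9135,c=(285.1392,197.266),k=0.0611,p=[0.2718,-0.001,1.6992],R=[[0.0165,-0.9868,0.1612],[-0.9999,-0.0166,0.0003],[0.0024,-0.1611,-0.9869]])}
def ray(n,uv):
    c=CAL[n];K=np.array([[c['f'],0,c['c'][0]],[0,c['f'],c['c'][1]],[0,0,1]])
    x=cv2.undistortPoints(np.array([[uv]],float),K,np.array([c['k'],0,0,0,0]))[0,0]
    d=np.array(c['R'])@np.array([x[0],x[1],1]);return np.array(c['p']),d/np.linalg.norm(d)
def plane(n,uv,p0,nn):
    p,d=ray(n,uv);return p+d*((np.array(p0)-p)@nn)/(d@nn)
def tri(a,b):
    p,d=ray('top',a);q,e=ray('side',b)
    s=np.linalg.lstsq(np.stack([d,-e],1),q-p,rcond=None)[0]
    A=p+s[0]*d;B=q+s[1]*e;return (A+B)/2,np.linalg.norm(A-B)
Z=np.array([0,0,1.])
def Rz(a):return np.array([[np.cos(a),-np.sin(a),0],[np.sin(a),np.cos(a),0],[0,0,1]])
def dialR(yaw):
    s,c=np.sin(np.radians(20)),np.cos(np.radians(20))
    return Rz(yaw)@np.array([[c,0,-s],[0,1,0],[s,0,c]])
E
python3 - <<'E'
from h import *
np.set_printoptions(precision=4,suppress=True)
L,e1=tri((218.75,198),(281.25,242.5));R,e2=tri((258.5,199),(288.75,219.5))
print("handle",L,R,e1,e2,np.linalg.norm(L-R))
M,e=tri((306,170.3),(270.75,202.5));print("mark tri",M,e)
a=plane('top',(218.75,198),[0,0,.207],Z);b=plane('top',(258.5,199),[0,0,.207],Z)
print("handle plane",a,b,np.linalg.norm(a-b))
yaw=np.arctan2(*( -(a-b)[[0,1]]*[1,-1]))
print("yaw handle",np.degrees(yaw))
# plate
scr=[(121,73),(403,83),(384,440),(107,430)]
px=lambda q:(285+q[0]/7,145+q[1]/7)
C=np.array([.55,-.1,.153])
for it in range(6):
    D=dialR(yaw); P=[plane('top',px(q),C,D[:,2]) for q in scr]
    Cn=np.mean(P,0); C=Cn+0*C
    l=D.T@((P[0]+P[1]-P[2]-P[3])/2); yaw+=np.arctan2(l[1],l[0])
    # keep z=0.153 at centre: project
    uv=np.mean(scr,0); C=plane('top',px(uv),[0,0,.153],Z)
D=dialR(yaw);print("C",C,"yaw",np.degrees(yaw));print((np.array(P)-C)@D)
m=D.T@(plane('top',(306,170.3),C,D[:,2])-C);print("mark",m,np.hypot(*m[:2]))
t=C+.037*D[:,2]
for q in [(270,267),(342,243)]: print("line",D.T@(plane('top',px(q),t,D[:,2])-t))
K=C-Rz(yaw)@[-.115,-.25,.153];print("kiln",K, "handle exp",K+Rz(yaw)@[-.19,0,.205])
E
```

```text
handle [0.5062 0.1975 0.2209] [0.5054 0.079  0.2182] 0.002982458944450331 0.003439900265150318 0.11852598505863966
mark tri [ 0.6075 -0.0648  0.161 ] 0.004683463494399356
handle plane [0.5099 0.1995 0.207 ] [0.5089 0.0797 0.207 ] 0.11977110586794922
yaw handle -0.49497839924307563
C [ 0.576  -0.1132  0.153 ] yaw -0.9569715364612043
[[ 0.0805  0.0627  0.    ]
 [ 0.0801 -0.0626 -0.    ]
 [-0.0821 -0.0627 -0.    ]
 [-0.0817  0.0628  0.    ]]
mark [0.0343 0.0493 0.    ] 0.060070833880932394
line [ 0.0013 -0.0048  0.    ]
line [ 0.013  -0.0357  0.    ]
kiln [0.6952 0.1348 0.    ] handle exp [0.5052 0.138  0.205 ]
```

```bash
cat >> h.py <<'E'
from scipy.spatial.transform import Rotation as Ro
C=np.array([.576,-.1132,.153]);YAW=np.radians(-.96)
def knobpose(out,ang):
    "TCP pose out metres above plate, tool x at ang deg (ccw from up the slope)"
    D=dialR(YAW);a=np.radians(ang)
    x=D@[np.cos(a),np.sin(a),0];z=-D[:,2]
    return C+out*D[:,2],np.stack([x,np.cross(z,x),z],1)
def plan(p1,R1,claw,n=None):
    from rig import ctrl
    s=ctrl.read_state();p0,R0=np.array(s['position']),np.array(s['eef_rot'])
    w=(Ro.from_matrix(R0).inv()*Ro.from_matrix(R1)).as_rotvec(degrees=True)
    m=max(np.abs(w).max()/4,np.linalg.norm(p1-p0)/.03)
    n=n or 5*int(np.ceil(m/5-1e-6));R=Ro.from_matrix(R0);d=Ro.from_rotvec(w/n,degrees=True);rows=[]
    for i in range(n):
        t=R.inv().apply((p1-p0)/n)/.03; rows.append([float(round(v,2)) for v in [*t,*(w/n/4)]]+[claw]); R=R*d
    print("need rows",round(m,1),"dp mm",np.round((p1-p0)*1e3,1),"w",np.round(w,1))
    for i in range(0,n,5): print(rows[i:i+5])
def st():
    from rig import ctrl
    s=ctrl.read_state();print({k:np.round(s[k],3).tolist() for k in('t','qpos','position','contact_force','moment','width','finger_force')})
E
python3 -c "
from h import *
plan(*knobpose(.09,-69.6),1)"
```

```text
need rows 23.7 dp mm [289.5 429.4   7.1] w [ 8.2 21.  94.7]
[[0.59, -0.35, -0.01, 0.08, 0.21, 0.95, 1], [0.57, -0.39, 0.0, 0.08, 0.21, 0.95, 1], [0.54, -0.43, 0.01, 0.08, 0.21, 0.95, 1], [0.51, -0.46, 0.02, 0.08, 0.21, 0.95, 1], [0.48, -0.5, 0.03, 0.08, 0.21, 0.95, 1]]
[[0.45, -0.53, 0.04, 0.08, 0.21, 0.95, 1], [0.41, -0.55, 0.05, 0.08, 0.21, 0.95, 1], [0.37, -0.58, 0.06, 0.08, 0.21, 0.95, 1], [0.33, -0.6, 0.07, 0.08, 0.21, 0.95, 1], [0.29, -0.62, 0.08, 0.08, 0.21, 0.95, 1]]
[[0.25, -0.64, 0.08, 0.08, 0.21, 0.95, 1], [0.2, -0.65, 0.09, 0.08, 0.21, 0.95, 1], [0.16, -0.67, 0.1, 0.08, 0.21, 0.95, 1], [0.11, -0.67, 0.1, 0.08, 0.21, 0.95, 1], [0.06, -0.68, 0.11, 0.08, 0.21, 0.95, 1]]
[[0.02, -0.68, 0.11, 0.08, 0.21, 0.95, 1], [-0.03, -0.68, 0.12, 0.08, 0.21, 0.95, 1], [-0.08, -0.68, 0.12, 0.08, 0.21, 0.95, 1], [-0.12, -0.67, 0.12, 0.08, 0.21, 0.95, 1], [-0.17, -0.66, 0.13, 0.08, 0.21, 0.95, 1]]
[[-0.21, -0.64, 0.13, 0.08, 0.21, 0.95, 1], [-0.26, -0.63, 0.13, 0.08, 0.21, 0.95, 1], [-0.3, -0.61, 0.13, 0.08, 0.21, 0.95, 1], [-0.34, -0.59, 0.12, 0.08, 0.21, 0.95, 1], [-0.38, -0.56, 0.12, 0.08, 0.21, 0.95, 1]]
```

Emit:
move_arm([
  [0.59, -0.35, -0.01, 0.08, 0.21, 0.95, 1],
  [0.57, -0.39, 0, 0.08, 0.21, 0.95, 1],
  [0.54, -0.43, 0.01, 0.08, 0.21, 0.95, 1],
  [0.51, -0.46, 0.02, 0.08, 0.21, 0.95, 1],
  [0.48, -0.5, 0.03, 0.08, 0.21, 0.95, 1],
])

```text
t: 0.72
position: [0.314, -0.456, 0.2325]
eef_rot: [[0.992, 0.108, 0.063], [0.105, -0.993, 0.048], [0.067, -0.041, -0.997]]
contact_force: [0.2, 0.2, 0.1]
width: 0.0856
finger_force: 0.0
```

Emit:
move_arm([
  [0.45, -0.53, 0.04, 0.08, 0.21, 0.95, 1],
  [0.41, -0.55, 0.05, 0.08, 0.21, 0.95, 1],
  [0.37, -0.58, 0.06, 0.08, 0.21, 0.95, 1],
  [0.33, -0.6, 0.07, 0.08, 0.21, 0.95, 1],
  [0.29, -0.62, 0.08, 0.08, 0.21, 0.95, 1],
])

```text
t: 1.35
position: [0.3721, -0.3703, 0.2338]
eef_rot: [[0.966, -0.217, 0.137], [-0.228, -0.971, 0.071], [0.117, -0.1, -0.988]]
contact_force: [-0.0, -0.4, 0.3]
width: 0.0855
finger_force: 0.0
```

Emit:
move_arm([
  [0.25, -0.64, 0.08, 0.08, 0.21, 0.95, 1],
  [0.2, -0.65, 0.09, 0.08, 0.21, 0.95, 1],
  [0.16, -0.67, 0.1, 0.08, 0.21, 0.95, 1],
  [0.11, -0.67, 0.1, 0.08, 0.21, 0.95, 1],
  [0.06, -0.68, 0.11, 0.08, 0.21, 0.95, 1],
])

```text
t: 1.98
position: [0.4301, -0.2847, 0.2353]
eef_rot: [[0.831, -0.513, 0.213], [-0.537, -0.841, 0.068], [0.145, -0.171, -0.975]]
contact_force: [-0.2, -0.3, 0.2]
width: 0.0856
finger_force: 0.0
```

Emit:
move_arm([
  [0.02, -0.68, 0.11, 0.08, 0.21, 0.95, 1],
  [-0.03, -0.68, 0.12, 0.08, 0.21, 0.95, 1],
  [-0.08, -0.68, 0.12, 0.08, 0.21, 0.95, 1],
  [-0.12, -0.67, 0.12, 0.08, 0.21, 0.95, 1],
  [-0.17, -0.66, 0.13, 0.08, 0.21, 0.95, 1],
])

```text
t: 2.6
position: [0.4882, -0.1987, 0.2365]
eef_rot: [[0.602, -0.746, 0.284], [-0.785, -0.618, 0.039], [0.146, -0.247, -0.958]]
contact_force: [0.3, 0.4, 0.2]
width: 0.0854
finger_force: 0.0
```

Emit:
move_arm([
  [-0.21, -0.64, 0.13, 0.08, 0.21, 0.95, 1],
  [-0.26, -0.63, 0.13, 0.08, 0.21, 0.95, 1],
  [-0.3, -0.61, 0.13, 0.08, 0.21, 0.95, 1],
  [-0.34, -0.59, 0.12, 0.08, 0.21, 0.95, 1],
  [-0.38, -0.56, 0.12, 0.08, 0.21, 0.95, 1],
])

```text
t: 3.22
position: [0.5463, -0.1131, 0.2372]
eef_rot: [[0.305, -0.889, 0.341], [-0.945, -0.328, -0.011], [0.122, -0.318, -0.94]]
contact_force: [-0.5, 0.9, 0.2]
width: 0.0851
finger_force: 0.0
```

```bash
python3 -c "
from h import *
st();plan(*knobpose(.0145,-69.6),1)"
```

```text
{'t': 3.225, 'qpos': [-23.704, 7.694, 107.232, 9.975, 46.907, 131.587], 'position': [0.546, -0.113, 0.237], 'contact_force': [-0.545, 0.858, 0.168], 'moment': [-0.04, 0.17, 0.042], 'width': 0.085, 'finger_force': 0.0}
need rows 2.5 dp mm [ 24.8   0.  -70.6] w [ 0.2 -0.3 -0.3]
[[-0.01, 0.0, 0.5, 0.01, -0.01, -0.02, 1], [-0.01, 0.0, 0.5, 0.01, -0.01, -0.02, 1], [-0.01, 0.0, 0.5, 0.01, -0.01, -0.02, 1], [-0.01, 0.0, 0.5, 0.01, -0.01, -0.02, 1], [-0.01, 0.0, 0.5, 0.01, -0.01, -0.02, 1]]
```

Tracking is accurate. Next I descend, then close on the bar.

Emit:
move_arm([
  [-0.01, 0, 0.5, 0, -0.01, -0.02, 1],
  [-0.01, 0, 0.5, 0, -0.01, -0.02, 1],
  [-0.01, 0, 0.5, 0, -0.01, -0.02, 1],
  [-0.01, 0, 0.5, 0, -0.01, -0.02, 1],
  [-0.01, 0, 0.48, 0, -0.01, -0.02, 1],
])

```text
t: 3.85
position: [0.5713, -0.1135, 0.1661]
eef_rot: [[0.314, -0.887, 0.339], [-0.942, -0.337, -0.008], [0.121, -0.317, -0.941]]
contact_force: [0.7, -0.3, -0.4]
width: 0.0853
finger_force: 0.0
```

Emit:
move_arm([
  [0, 0, 0, 0, 0, 0, -0.5],
  [0, 0, 0, 0, 0, 0, -1],
  [0, 0, 0, 0, 0, 0, -1],
  [0, 0, 0, 0, 0, 0, -1],
  [0, 0, 0, 0, 0, 0, -1],
])

```text
t: 4.47
position: [0.5704, -0.1136, 0.168]
eef_rot: [[0.315, -0.886, 0.339], [-0.941, -0.338, -0.009], [0.123, -0.317, -0.941]]
contact_force: [-6.9, -2.7, 5.2]
width: 0.0146
finger_force: 58.8
```

Emit:
move_arm([
  [0, 0, -0.03, 0, 0, -0.7, -1],
  [0, 0, -0.03, 0, 0, -0.9, -1],
  [0, 0, 0, 0, 0, -0.9, -1],
  [0, 0, 0, 0, 0, -0.9, -1],
  [0, 0, 0, 0, 0, -0.9, -1],
])

```text
t: 5.1
position: [0.5711, -0.1132, 0.1685]
eef_rot: [[0.563, -0.753, 0.34], [-0.799, -0.601, -0.008], [0.211, -0.267, -0.94]]
contact_force: [8.3, 0.9, -13.7]
width: 0.0147
finger_force: 59.7
```

```bash
python3 -c "
from h import *
st()"
```

```text
{'t': 5.1, 'qpos': [-22.593, 15.026, 109.42, 11.695, 37.495, 112.365], 'position': [0.571, -0.113, 0.168], 'contact_force': [8.258, 0.916, -13.694], 'moment': [0.165, -0.553, -0.147], 'width': 0.015, 'finger_force': 59.68}
```

Emit:
move_arm([
  [0, 0, 0.03, 0, 0, -1, -1],
  [0, 0, 0, 0, 0, -1, -1],
  [0, 0, 0, 0, 0, -1, -1],
  [0, 0, 0, 0, 0, -1, -1],
  [0, 0, 0, 0, 0, -1, -1],
])

```text
t: 5.72
position: [0.5719, -0.1124, 0.1686]
eef_rot: [[0.787, -0.515, 0.342], [-0.545, -0.838, -0.007], [0.29, -0.181, -0.94]]
contact_force: [6.3, 5.1, -4.4]
width: 0.0144
finger_force: 61.0
```

Emit:
move_arm([
  [0, 0, 0, 0, 0, -1, -1],
  [0, 0, 0, 0, 0, -1, -1],
  [0, 0, 0, 0, 0, -1, -1],
  [0, 0, 0, 0, 0, -1, -1],
  [0, 0, 0, 0, 0, -1, -1],
])

```text
t: 6.35
position: [0.5723, -0.1113, 0.1688]
eef_rot: [[0.915, -0.215, 0.342], [-0.226, -0.974, -0.005], [0.334, -0.073, -0.94]]
contact_force: [8.5, 10.8, -4.5]
width: 0.0148
finger_force: 60.9
```

Emit:
move_arm([
  [0, 0, 0, 0, 0, -1, -1],
  [0, 0, 0, 0, 0, -1, -1],
  [0, 0, 0, 0, 0, -1, -1],
  [0, 0, 0, 0, 0, -1, -1],
  [0, 0, 0, 0, 0, -1, -1],
])

```text
t: 6.98
position: [0.5723, -0.1102, 0.1688]
eef_rot: [[0.933, 0.111, 0.342], [0.12, -0.993, -0.003], [0.339, 0.044, -0.94]]
contact_force: [11.4, 16.4, -4.2]
width: 0.0147
finger_force: 60.9
```

Emit:
move_arm([
  [0, 0, 0, 0, 0, -1, -1],
  [0, 0, 0, 0, 0, -1, -1],
  [0, 0, 0, 0, 0, -1, -1],
  [0, 0, 0, 0, 0, -1, -1],
  [0, 0, 0, 0, 0, -1, -1],
])

```text
t: 7.6
position: [0.5719, -0.1091, 0.1687]
eef_rot: [[0.839, 0.424, 0.341], [0.452, -0.892, -0.002], [0.304, 0.156, -0.94]]
contact_force: [10.5, 20.9, -2.9]
width: 0.0145
finger_force: 61.1
```

```bash
python3 -c "
from h import *
from rig import ctrl
st();x=dialR(YAW).T@np.array(ctrl.read_state()['eef_rot'])
print(x, np.degrees(np.arctan2(x[1,0],x[0,0])))"
```

```text
{'t': 7.6, 'qpos': [-22.36, 15.019, 109.418, 12.14, 37.584, 32.337], 'position': [0.572, -0.109, 0.169], 'contact_force': [10.485, 20.854, -2.887], 'moment': [3.31, -1.314, 1.021], 'width': 0.015, 'finger_force': 61.096}
[[ 8.84927652e-01  4.65727998e-01 -6.94660523e-04]
 [ 4.65726857e-01 -8.84919534e-01  3.98905168e-03]
 [ 1.24309439e-03 -3.85354420e-03 -9.99991802e-01]] 27.75729644041895
```

Emit:
move_arm([
  [0.04, -0.03, 0, 0, 0, -0.95, -1],
  [0.04, -0.02, 0, 0, 0, -0.95, -1],
  [0.04, -0.01, 0, 0, 0, -0.95, -1],
  [0.03, 0, 0, 0, 0, -0.95, -1],
  [0, 0, 0, 0, 0, -0.95, -1],
])

```text
t: 8.22
position: [0.5715, -0.1078, 0.1684]
eef_rot: [[0.656, 0.676, 0.336], [0.719, -0.695, -0.006], [0.23, 0.246, -0.942]]
contact_force: [-5.1, 3.3, 1.5]
width: 0.0145
finger_force: 62.3
```

Emit:
move_arm([
  [0, 0, 0, 0, 0, -0.95, -1],
  [0, 0, 0, 0, 0, -0.95, -1],
  [0, 0, 0, 0, 0, 0, -1],
  [0, 0, 0, 0, 0, 0, -1],
  [0, 0, 0, 0, 0, 0, -1],
])

```text
t: 8.85
position: [0.5712, -0.1075, 0.1683]
eef_rot: [[0.562, 0.756, 0.336], [0.804, -0.595, -0.005], [0.196, 0.273, -0.942]]
contact_force: [-4.8, 5.1, 1.5]
width: 0.0147
finger_force: 62.3
```

```bash
python3 -c "
from h import *
from rig import ctrl
st();x=dialR(YAW).T@np.array(ctrl.read_state()['eef_rot'])
print(np.degrees(np.arctan2(x[1,0],x[0,0])))"
```

```text
{'t': 8.85, 'qpos': [-21.954, 15.034, 109.325, 11.352, 37.785, 6.701], 'position': [0.571, -0.107, 0.168], 'contact_force': [-4.766, 5.105, 1.462], 'moment': [0.661, 0.677, 0.303], 'width': 0.015, 'finger_force': 62.32}
54.409326568877226
```

Emit:
move_arm([
  [0, 0, 0, 0, 0, 0, 0.5],
  [0, 0, 0, 0, 0, 0, 0.5],
  [0, 0, 0, 0, 0, 0, 0.5],
  [0, 0, -0.3, 0, 0, 0, 0.5],
  [0, 0, -0.7, 0, 0, 0, 0.5],
])

```text
t: 9.48
position: [0.5629, -0.1089, 0.1974]
eef_rot: [[0.562, 0.755, 0.338], [0.804, -0.595, -0.008], [0.196, 0.276, -0.941]]
contact_force: [-0.9, 0.6, -0.3]
width: 0.064
finger_force: 0.0
```

Emit:
move_arm([
  [0, 0, -1, 0, 0, 0, 0.3],
  [0, 0, -1, 0, 0, 0, 0.3],
  [0, 0, -1, 0, 0, 0, 0.3],
  [0, 0, -1, 0, 0, 0, 0.3],
  [0, 0, -1, 0, 0, 0, 0.3],
])

```text
t: 10.1
position: [0.5119, -0.1077, 0.3402]
eef_rot: [[0.562, 0.754, 0.341], [0.804, -0.595, -0.009], [0.196, 0.279, -0.94]]
contact_force: [0.4, 0.5, 0.3]
width: 0.0554
finger_force: 0.0
```

Run:
```python
from rig import cams
from h import *
t=cams.camera("top")["img"];s=cams.camera("side")["img"]
cv2.imwrite("pics/top1.png",t);cv2.imwrite("pics/side1.png",s)
o=np.zeros((560,790,3),np.uint8)
o[:525,:490]=cv2.resize(t[145:220,285:355],None,fx=7,fy=7,interpolation=cv2.INTER_CUBIC)
o[:280,495:775]=cv2.resize(s[175:245,250:320],None,fx=4,fy=4,interpolation=cv2.INTER_CUBIC)
o[285:555,495:785]=cv2.resize(s[60:330,150:440],None,fx=1,fy=1)
cv2.imwrite("pics/c2.png",o)
st()
```

```text
{'t': 10.2, 'qpos': [-25.147, -1.451, 101.325, 8.95, 61.707, 8.465], 'position': [0.513, -0.109, 0.343], 'contact_force': [-0.337, -0.103, -0.226], 'moment': [-0.017, 0.154, -0.019], 'width': 0.056, 'finger_force': 0.0}
```

View pics/c2.png

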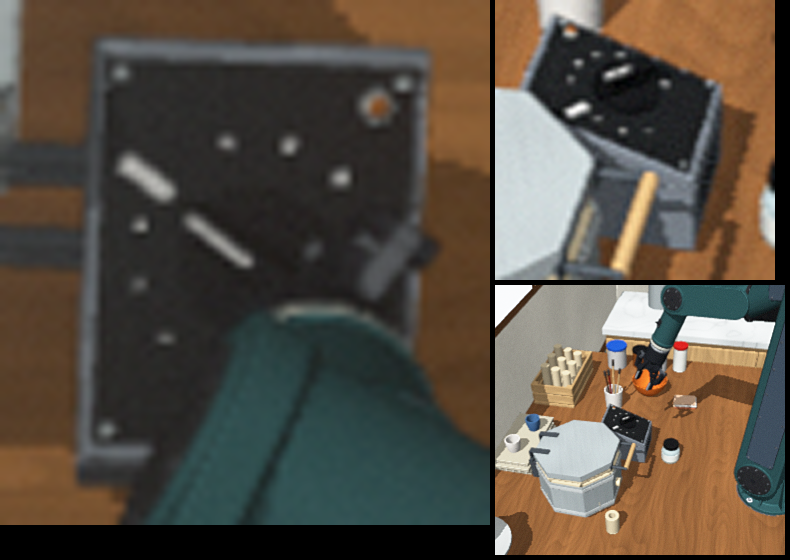

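The pointer line runs from (311.9,176) to (320.7,182.9) and points at the bar mark. I check the angle and plan the handle approach.

Run:
```python
from h import *
D=dialR(YAW);t=C+.037*D[:,2]
l=[D.T@(plane('top',(285+u/7,145+v/7),t,D[:,2])-t) for u,v in[(188,217),(250,265)]]
d=l[0]-l[1];a=np.degrees(np.arctan2(d[1],d[0]));a2=np.degrees(np.arctan2(l[0][1],l[0][0]));print(l,a,a2,"joint",np.radians(135-a),np.radians(135-a2))
x=Rz(YAW)@[0,1,0];z=-Z
plan(np.array([.507,.138,.29]),np.stack([x,np.cross(z,x),z],1),.2)
```

```text
[array([2.22633629e-02, 3.20623099e-02, 1.02348685e-16]), array([1.93019663e-03, 4.01326947e-03, 7.60025723e-17])] 54.06108561370577 55.22473670095914 joint 1.4126505490306398 1.3923410062136568
need rows 8.8 dp mm [ -6.5 246.5 -52.8] w [ 19.7  -6.  -35.2]
[[0.61, -0.55, 0.15, 0.49, -0.15, -0.88, 0.2], [0.65, -0.51, 0.16, 0.49, -0.15, -0.88, 0.2], [0.68, -0.46, 0.17, 0.49, -0.15, -0.88, 0.2], [0.71, -0.42, 0.18, 0.49, -0.15, -0.88, 0.2], [0.73, -0.36, 0.18, 0.49, -0.15, -0.88, 0.2]]
[[0.76, -0.31, 0.19, 0.49, -0.15, -0.88, 0.2], [0.78, -0.26, 0.19, 0.49, -0.15, -0.88, 0.2], [0.79, -0.2, 0.19, 0.49, -0.15, -0.88, 0.2], [0.81, -0.15, 0.19, 0.49, -0.15, -0.88, 0.2], [0.82, -0.09, 0.18, 0.49, -0.15, -0.88, 0.2]]
```

The knob reads about 1.40 rad, which is on target. Now the handle.

Emit:
move_arm([
  [0.61, -0.55, 0.15, 0.49, -0.15, -0.88, 0.2],
  [0.65, -0.51, 0.16, 0.49, -0.15, -0.88, 0.2],
  [0.68, -0.46, 0.17, 0.49, -0.15, -0.88, 0.2],
  [0.71, -0.42, 0.18, 0.49, -0.15, -0.88, 0.2],
  [0.73, -0.36, 0.18, 0.49, -0.15, -0.88, 0.2],
])

```text
t: 10.82
position: [0.5088, 0.0161, 0.3117]
eef_rot: [[0.311, 0.935, 0.169], [0.947, -0.32, 0.025], [0.077, 0.152, -0.985]]
contact_force: [-0.9, -0.2, -0.5]
width: 0.0514
finger_force: 0.0
```

Emit:
move_arm([
  [0.76, -0.31, 0.19, 0.49, -0.15, -0.88, 0.2],
  [0.78, -0.26, 0.19, 0.49, -0.15, -0.88, 0.2],
  [0.79, -0.2, 0.19, 0.49, -0.15, -0.88, 0.2],
  [0.81, -0.15, 0.19, 0.49, -0.15, -0.88, 0.2],
  [0.82, -0.09, 0.18, 0.49, -0.15, -0.88, 0.2],
])

```text
t: 11.45
position: [0.5058, 0.1396, 0.2855]
eef_rot: [[0.015, 1.0, -0.007], [1.0, -0.015, 0.002], [0.002, -0.007, -1.0]]
contact_force: [-0.1, -0.5, 1.1]
width: 0.0514
finger_force: 0.0
```

Run:
```python
from h import *
x=Rz(YAW)@[0,1,0];z=-Z
st();plan(np.array([.506,.138,.2]),np.stack([x,np.cross(z,x),z],1),.2)
```

```text
{'t': 11.45, 'qpos': [7.766, 11.801, 91.141, 0.176, 77.434, 8.599], 'position': [0.506, 0.14, 0.286], 'contact_force': [-0.115, -0.519, 1.14], 'moment': [-0.017, 0.013, -0.053], 'width': 0.051, 'finger_force': 0.0}
need rows 2.9 dp mm [  0.2  -1.6 -85.5] w [-0.4 -0.1  0.1]
[[-0.01, 0.01, 0.57, -0.02, -0.01, 0.0, 0.2], [-0.01, 0.0, 0.57, -0.02, -0.01, 0.0, 0.2], [-0.01, 0.0, 0.57, -0.02, -0.01, 0.0, 0.2], [-0.01, 0.0, 0.57, -0.02, -0.01, 0.0, 0.2], [-0.01, 0.0, 0.57, -0.02, -0.01, 0.0, 0.2]]
```

Emit:
move_arm([
  [0, 0, 0.57, -0.02, 0, 0, 0.2],
  [0, 0, 0.57, -0.02, 0, 0, 0.2],
  [0, 0, 0.57, -0.02, 0, 0, 0.2],
  [0, 0, 0.57, -0.02, 0, 0, 0.2],
  [0, 0, 0.55, -0.02, 0, 0, 0.2],
])

```text
t: 12.08
position: [0.5055, 0.1391, 0.2002]
eef_rot: [[0.017, 1.0, 0.001], [1.0, -0.017, 0.002], [0.002, 0.001, -1.0]]
contact_force: [-0.2, -0.2, -0.2]
width: 0.0513
finger_force: 0.0
```

Emit:
move_arm([
  [0, 0, 0, 0, 0, 0, -1],
  [0, 0, 0, 0, 0, 0, -1],
  [0, 0, 0, 0, 0, 0, -1],
  [0, 0, 0, 0, 0, 0, -1],
  [0, 0, 0, 0, 0, 0, -1],
])

```text
t: 12.7
position: [0.5065, 0.1391, 0.2019]
eef_rot: [[0.017, 1.0, 0.003], [1.0, -0.017, 0.003], [0.003, 0.003, -1.0]]
contact_force: [1.5, -1.0, -1.9]
width: 0.0141
finger_force: 58.6
```

Emit:
move_arm([
  [0, 0.025, -0.235, 0, 0, 0, -1],
  [0, 0.03, -0.235, 0, 0, 0, -1],
  [0, 0.035, -0.235, 0, 0, 0, -1],
  [0, 0.04, -0.235, 0, 0, 0, -1],
  [0, 0.045, -0.23, 0, 0, 0, -1],
])

```text
t: 13.32
position: [0.5115, 0.139, 0.236]
eef_rot: [[0.017, 1.0, 0.002], [1.0, -0.017, 0.003], [0.003, 0.002, -1.0]]
contact_force: [7.2, 0.7, -11.9]
width: 0.014
finger_force: 58.5
```

Emit:
move_arm([
  [0, 0.05, -0.23, 0, 0, 0, -1],
  [0, 0.055, -0.23, 0, 0, 0, -1],
  [0, 0.06, -0.23, 0, 0, 0, -1],
  [0, 0.06, -0.23, 0, 0, 0, -1],
  [0, 0.065, -0.225, 0, 0, 0, -1],
])

```text
t: 13.95
position: [0.52, 0.1388, 0.2701]
eef_rot: [[0.017, 1.0, 0.002], [1.0, -0.017, 0.003], [0.003, 0.002, -1.0]]
contact_force: [6.0, 1.0, -11.2]
width: 0.0141
finger_force: 58.6
```

Emit:
move_arm([
  [0, 0.07, -0.225, 0, 0, 0, -1],
  [0, 0.075, -0.225, 0, 0, 0, -1],
  [0, 0.08, -0.22, 0, 0, 0, -1],
  [0, 0.085, -0.22, 0, 0, 0, -1],
  [0, 0.09, -0.22, 0, 0, 0, -1],
])

```text
t: 14.58
position: [0.5317, 0.1386, 0.3029]
eef_rot: [[0.017, 1.0, 0.001], [1.0, -0.017, 0.003], [0.003, 0.001, -1.0]]
contact_force: [7.9, 2.1, -14.4]
width: 0.0139
finger_force: 58.4
```

Run:
```python
from rig import cams
from h import *
t=cams.camera("top")["img"];s=cams.camera("side")["img"]
cv2.imwrite("pics/top2.png",t)
cv2.imwrite("pics/c3.png",np.hstack([cv2.resize(s[150:300,170:320],None,fx=2.6,fy=2.6),cv2.resize(t[80:230,190:340],None,fx=2.6,fy=2.6)]))
st()
```

```text
{'t': 14.675, 'qpos': [7.295, 12.957, 87.026, 0.16, 79.895, 8.265], 'position': [0.532, 0.139, 0.304], 'contact_force': [5.207, 1.412, -6.824], 'moment': [0.15, -0.348, -0.077], 'width': 0.014, 'finger_force': 59.211}
```

View pics/c3.png

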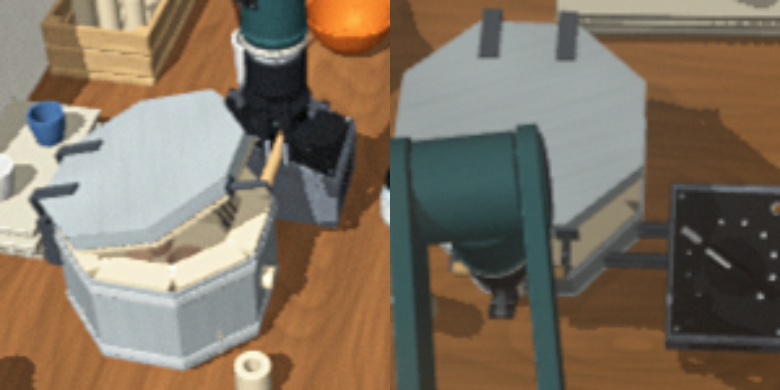

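Side view: the lid is raised with its front edge at crop (245,160), the bar is held, and the dial is unchanged. I release with a small opening and retreat straight up.

Emit:
move_arm([
  [0, 0, 0, 0, 0, 0, -0.2],
  [0, 0, 0, 0, 0, 0, -0.2],
  [0, 0, 0, 0, 0, 0, -0.2],
  [0, 0, -0.3, 0, 0, 0, -0.2],
  [0, 0, -0.6, 0, 0, 0, -0.2],
])

```text
t: 15.3
position: [0.531, 0.1383, 0.3316]
eef_rot: [[0.017, 1.0, 0.001], [1.0, -0.017, 0.002], [0.002, 0.0, -1.0]]
contact_force: [0.8, -0.1, 0.3]
width: 0.0346
finger_force: 0.0
```

Emit:
move_arm([
  [0, 0, -0.9, 0, 0, 0, -0.2],
  [0, 0, -1, 0, 0, 0, -0.2],
  [0, -0.5, -0.8, 0, 0, 0, -0.2],
  [0, -1, -0.3, 0, 0, 0, -0.2],
  [0, -1, 0, 0, 0, 0, -0.2],
])

```text
t: 15.92
position: [0.4562, 0.1394, 0.4229]
eef_rot: [[0.017, 1.0, 0.005], [1.0, -0.017, 0.003], [0.003, 0.004, -1.0]]
contact_force: [0.6, 0.8, 0.6]
width: 0.034
finger_force: 0.0
```

Run:
```python
from rig import cams
from h import *
t=cams.camera("top")["img"];s=cams.camera("side")["img"]
cv2.imwrite("pics/top3.png",t)
cv2.imwrite("pics/c4.png",np.hstack([cv2.resize(s[170:270,220:320],None,fx=4,fy=4),cv2.resize(t[130:230,240:340],None,fx=4,fy=4)]))
st()
```

```text
{'t': 16.025, 'qpos': [8.63, 2.644, 83.347, 0.14, 93.834, 9.588], 'position': [0.454, 0.14, 0.423], 'contact_force': [0.108, -0.259, 0.441], 'moment': [0.051, -0.025, -0.007], 'width': 0.034, 'finger_force': 0.0}
```

View pics/c4.png

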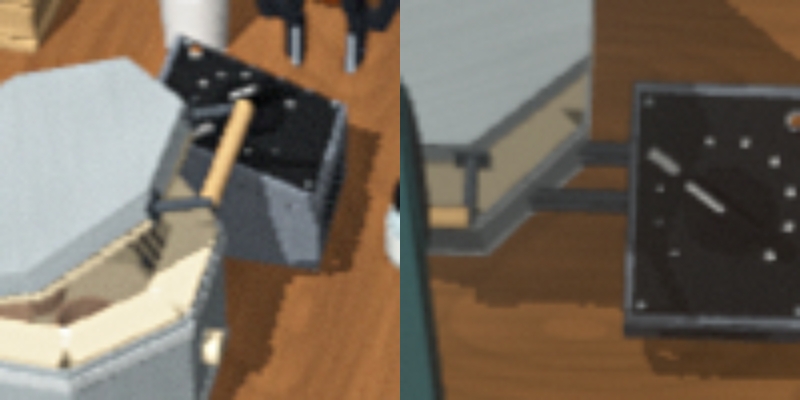

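Run:
```python
from h import *
P,e=tri((257,184),(281,195.75));print(P,e)
# side ray meets plane y of bar end (kiln y=+-0.06)
for uv,y in(((281,195.75),.079),((273,220),.198)):
    q=plane('side',uv,[0,y,0],np.array([0,1.,0]));print(q)
for z in np.arange(.29,.34,.01):print(z,np.degrees(np.arcsin((z-.185)/np.hypot(.345,.02))-np.arctan2(.02,.345)))
```

```text
[0.53126049 0.07859179 0.32191027] 0.0034854149862609415
[0.5294276  0.079      0.32202863]
[0.5294279  0.198      0.31822451]
0.29 14.370470250997274
0.3 16.119490149707246
0.31 17.887564844151953
0.32 19.677074831079015
0.33 21.49063422757814
0.34 23.33113670566752
```

The lid stands at about 20° by itself, and the pointer is on the mark. Nothing touches the arm. I hand in.

```bash
python3 -c "
from rig import workorder
print(workorder.close_job())"
```

```text
the job is handed in; nothing more can be done
None
```

The job is handed in: by camera measurement the knob stood at about 1.40 rad on the bar mark, the lid stayed up by itself at about 20°, and the arm was clear; I did not re-measure the other bench items, but the arm felt no contact with them.

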